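Shelve the printing blocks in a snug row

ROBOT

A 6-joint arm with a two-finger parallel gripper is mounted at the origin on the work surface. World frame = base frame: x ahead of the robot, y to its left, z up, the work surface at z = 0. Lengths are in m, angles in rad, forces in N, time in s.
With the tool pointing down it reaches from about 0.25 to 0.725 m from the base axis. Payload 4 kg.
Tool frame: the origin (TCP) lies on the centre line of the jaws, within the pads' length; the fingertips stand ahead of it and the grasp point (between the pads) lies 11 mm behind it (bot.tip_extent is the z of the fingertips in the tool frame, in m); z points along the fingers, y is the direction in which the jaws open and shut (so a half turn about z gives the same grasp; the last joint's range is limited). The gripper opens to 85 mm and grips with 20 to 120 N. Pads are 22 mm wide; open, the fingers measure 114 mm over their backs; the gripper's body (76 mm by 85 mm) begins 54 mm behind the grasp point. The pads swing forward as they close: fully open they stand 13 mm farther back than shut.
Start: joints at [-1.264, 0.241, 0.005, 1.335, 0, 1.571], TCP at [0.151, -0.477, 0.239] pointing down, gripper open.
Joint ranges: [-2.72, 2.72], [-1.05, 1.87], [-1.09, 1.28], [-1.99, 2.15], [-1.42, 1.44], [-3.14, 3.14]. Speed limits (rad/s): [2.79, 2.79, 3.14, 3.14, 3.14, 3.14].

INTERFACE

Orientations are given as a unit quaternion [x, y, z, w].
In Python, from workcell import bot gives the robot as it stands.
- The arm moves only by the shell command python3 -m jog 'ROWS'. ROWS is JSON, a list that holds one entry, the list of rows, each a list of 7 numbers: the shift along the world's x, y, z in m, then the turn, a rotation vector about the world's x, y, z in degrees, then the closure in counts, from 0 (fully open) to 255 (shut). In form: [[[tx, ty, tz, ax, ay, az, fingers], ...]]. A call has 1 to 10 rows; each row is the pose to reach, as a shift and turn from the pose commanded when the call began; what a row does not reach only later rows make up. A row lasts 1/12 s, in which the tool goes at most 41.7 mm and 7.16 degrees, less where a joint would pass 70% of its speed; a pose out of reach is approached as far as the arm can. A call with a gripper value outside its range is refused whole. The fingers move at their own pace and stop on an object; the grip force is fixed at half the most. Time passes only in rows, so rows that repeat a pose let the fingers close. It gives the time, the measured TCP pose, the force and the opening at its end, in the units of the state.
- bot.get_obs(): the state, without advancing time (a new reading comes with each control period).
- bot.camera(name): name is "scene" or "top" or "wrist"; returns the picture (480x640x3 uint8, blue, green, red); there is no depth.
- bot.camera_model(name): a dict with "K" (3x3 intrinsics, pixels), "T" (4x4, takes a point from camera to world coordinates). Camera axes: x right, y down, z forward; pixel columns grow to the right and rows downward; lengths in m; the calibration is good to about 2 mm. A picture is of the moment at which its call begins: read the wrist's pose just before it. camera_model takes no time and is no camera call; for the wrist camera it gives the pose at the moment of the call.
- bot.job_done(): hands the job in, once; it reports no verdict.
The state is a dict: "clock": time; "joint_pos": joint angles; "joint_vel": joint speeds; "tau": joint torques, N m; "eef_pos": TCP position; "tool_rot": TCP orientation; "ft_force": force on the tool from outside, world axes, zero at the start; "ft_torque": the same for the moment, N m; "grip_width": finger opening in m.
Only numpy, scipy, OpenCV 4.12 (cv2) and the standard library are available. Lean on these libraries where they do the work, as an engineer would, in place of code of your own. Each camera call takes 0.05 s, during which the arm holds its last target. There are 200 camera calls.

TASK

Put the two printing blocks that are out on the table into the rack beside the one already there, so that all three stand upright on end in one neat row: in order of height with the tallest against the end plate and the shortest last, every carved face towards the end plate, edges up against the low rear rail. The block lying flat has to be stood on end first (the cork mat is clear for that) and taken again from above, because in the rack there is no room for a leaning hand. Then slide the metal bookend up, gently and without squeezing hard, until the row is snug with no gaps; leave the other things on the table where they are.

Things in the scene. Friction and masses are not known exactly. Their poses are not given: they have to be found in the camera images.
- rack_corner (a point): Inner corner of the fixed rack, on its base board (10 mm above the table), where the inner faces of end plate and rear rail meet. Axes: y along the row, out through the end plate; x across it, through the rear rail; z up. The row stands at negative y, the blocks' 60 mm width along x (a block touching the rail has its centre at x = -30 mm).
- rack: The plywood rack, axes as at rack_corner, origin on the table. From the corner: board x -87 to 23, y -230 to 20 mm; end plate x -77 to 13 mm, 12 mm thick, 115 mm high above the board; rear rail 14 mm high, 12 mm thick, along the whole board; the side opposite the rail is open.
- bookend (a joint): Slide of the steel bookend along the rack (m): 0 is fully open, with 150 mm between the bookend and the end plate; it grows as the bookend moves towards the end plate (bookend face to end plate = 0.150 minus this). About 1.5 N of friction, stays where it is left; travel 0.09.
- bookend_mid (a point): Middle of the bookend's outer face (the one away from the blocks); rack axes. The bookend is an upright steel plate 56 mm wide (x), 95 mm high above the board and 10 mm thick; a hand must push high on it to clear the block tops; its face to the blocks lies 10 mm further along rack y. Behind it a flat foot 5 mm high runs 50 mm outwards along the board.
- tall_mid (a point): Printing block of pale wood, 125 mm long, 60 mm wide, about 32 mm thick (hand-sawn: up to 2 mm more or less), some 180 g. One large face is carved (dark, raised pattern), the other plain. Point: its centre; z along its length (either end may be down), x across the width, y out of the carved face. Tallest; in the rack, carved face to the end plate, a little off it and askew.
- tall_face (a point): Centre of the carved face of the tallest block; axes as the block's (y points out of the face).
- medium_mid (a point): Printing block of pale wood, 112 mm long, 60 mm wide, about 32 mm thick (hand-sawn: up to 2 mm more or less), some 150 g. One large face is carved (dark, raised pattern), the other plain. Point: its centre; z along its length (either end may be down), x across the width, y out of the carved face. Middle height; stands on end on the table.
- medium_face (a point): Centre of the carved face of the middle block; axes as the block's (y points out of the face).
- short_mid (a point): Printing block of pale wood, 100 mm long, 60 mm wide, about 32 mm thick (hand-sawn: up to 2 mm more or less), some 140 g. One large face is carved (dark, raised pattern), the other plain. Point: its centre; z along its length (either end may be down), x across the width, y out of the carved face. Shortest; lies flat on the table, carved face up.
- short_face (a point): Centre of the carved face of the shortest block; axes as the block's (y points out of the face).
- mat_top (a point): Centre of the top of a cork mat, 140 x 140 mm and 2 mm thick, fixed and kept clear: room to stand a block. z up.
- inkjar: Bystander: glass ink jar, 60 mm across, 68 mm high; origin under its centre.
- rubber: Bystander: round wooden rubbing pad, 96 mm across, 34 mm high with its bar grip; origin under its centre.
- spatula: Bystander: ink spatula, lying, about 280 mm long along its x; origin under its middle.
- roller: Bystander: ink roller, rubber drum 90 mm long along its x and 36 mm across, handle 140 mm out along its y; origin under the drum's centre.
- cup: Bystander: white cup, 76 mm across, 90 mm high; origin under its centre.

How it is judged:
At the end, for the whole second after the job is handed in: All three blocks stand at rest on the rack board, upright and square within 0.06 rad, tallest to shortest from the end plate, carved faces (each within 4 mm too far or 7 mm short) to the plate, edges within 7 mm of the rail; bookend closed to under 3 mm of play (its joint over 0.049) (y of tall_face in the frame of rack_corner between -0.007 and 0.004 m and x of tall_mid in the frame of rack_corner between -0.037 and -0.0275 m and z of tall_mid in the frame of rack_corner between 0.0585 and 0.0665 m and angle between the z axis of each of tall_mid, medium_mid, short_mid and the z axis of rack_corner, either way round below 0.06 rad and angle between the y axis of each of tall_mid, medium_mid, short_mid and the y axis of rack_corner, either way round below 0.06 rad and linear speed of each of tall, medium, short below 0.01 m/s and y of medium_face in the frame of rack_corner between -0.041 and -0.03 m and x of medium_mid in the frame of rack_corner between -0.037 and -0.0275 m and z of medium_mid in the frame of rack_corner between 0.052 and 0.06 m and y of short_face in the frame of rack_corner between -0.072 and -0.061 m and x of short_mid in the frame of rack_corner between -0.037 and -0.0275 m and z of short_mid in the frame of rack_corner between 0.046 and 0.054 m and value of joint bookend above 0.049 m); the robot touches nothing.
It fails at once if a bystander is moved by more than 30 mm (distance of any of inkjar, rubber, spatula, roller, cup from where it was at the start of the episode above 0.03 m).
It fails at once if the row is squeezed hard (over 45 N on the end plate) (contact force between tall and rack above 45 N).
It also fails if it takes over 72 s, if anything falls off the work surface, if the arm or the gripper's body presses on something with over 40 N, if the wrist force passes 120 N, or if a joint passes its speed limit or range.

## Working session

There is one attempt and no reset: what is moved stays moved. The work goes in short steps, Python scripts to look and compute and a shell command to move; the robot and the scene stay as the last step left them, time stands still between calls to the robot, and variables do not carry over. Pictures are saved under pics/ and viewed, about 8 in all and at most 12, crops included, and the job is handed in when it is done.

```bash
mkdir -p pics; ls; cat > h.py <<'E'
from workcell import bot
import numpy as np, cv2
from scipy.spatial.transform import Rotation as R
np.set_printoptions(precision=4,suppress=True)
def snap(cam,name):
    m=bot.camera_model(cam); im=bot.camera(cam); cv2.imwrite(f'pics/{name}.png',im); np.savez(f'pics/{name}.npz',K=m['K'],T=m['T']); return im
def load(name):
    d=np.load(f'pics/{name}.npz'); return d['K'],d['T']
def ray(name,p):
    K,T=load(name); d=T[:3,:3]@np.linalg.solve(K,[p[0],p[1],1.]); return T[:3,3],d
def onz(name,p,z):
    o,d=ray(name,p); return o+d*(z-o[2])/d[2]
def tri(*obs):
    A=np.zeros((3,3));b=np.zeros(3)
    for n,p in obs:
        o,d=ray(n,p);d=d/np.linalg.norm(d);P=np.eye(3)-np.outer(d,d);A+=P;b+=P@o
    x=np.linalg.solve(A,b); r=[np.linalg.norm((np.eye(3)-np.outer(d/np.linalg.norm(d),d/np.linalg.norm(d)))@(x-o)) for o,d in [ray(n,p) for n,p in obs]]
    return x,np.array(r)
def proj(name,P):
    K,T=load(name); q=(np.asarray(P)-T[:3,3])@T[:3,:3]; q=q@K.T; return q[...,:2]/q[...,2:]
E
python3 - <<'E'
from h import *
print(bot.get_obs(), bot.tip_extent)
for c in ('top','scene'): snap(c,c+'0'); print(c,load(c+'0'))
E
```

```text
pics
{'clock': 0.0, 'joint_pos': array([-1.264 ,  0.2414,  0.0037,  1.3351, -0.    ,  1.5708]), 'joint_vel': array([-0.0014, -0.0013,  0.0007, -0.0002,  0.0014, -0.0016]), 'tau': array([ -0.0009, -37.2315,  25.2409,   0.0171,  -0.0002,   0.    ]), 'eef_pos': array([ 0.1508, -0.4761,  0.2384]), 'tool_rot': array([ 0.9883,  0.1528, -0.0002, -0.001 ]), 'ft_force': array([-0.1892,  0.0198, -0.5204]), 'ft_torque': array([-0.008 ,  0.0084, -0.0497]), 'grip_width': 0.08551834130347355} 0.008
top (array([[441.7307,   0.    , 319.1657],
       [  0.    , 441.7307, 245.0074],
       [  0.    ,   0.    ,   1.    ]]), array([[-0.0132, -0.9856,  0.1688,  0.363 ],
       [-0.9994,  0.0185,  0.0301, -0.0646],
       [-0.0328, -0.1683, -0.9852,  0.9674],
       [ 0.    ,  0.    ,  0.    ,  1.    ]]))
scene (array([[512.8474,   0.    , 322.1554],
       [  0.    , 512.8474, 240.9702],
       [  0.    ,   0.    ,   1.    ]]), array([[-0.813 ,  0.3628, -0.4555,  1.0026],
       [ 0.5822,  0.5226, -0.6228,  0.6076],
       [ 0.0121, -0.7715, -0.6361,  0.7657],
       [ 0.    ,  0.    ,  0.    ,  1.    ]]))
```

View pics/top0.png

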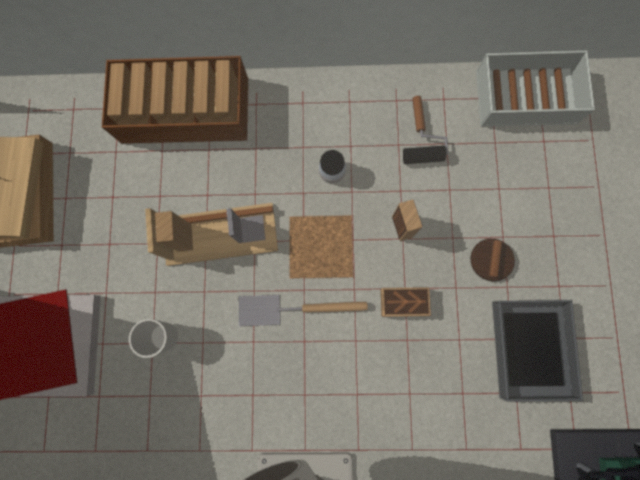

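View pics/scene0.png

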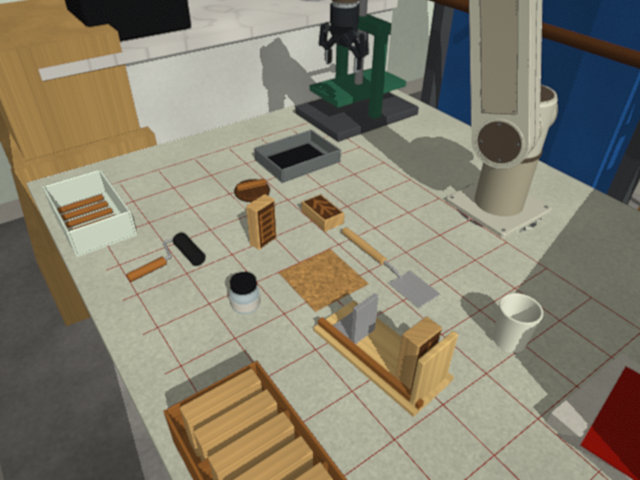

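The top view shows the rack at (150–280, 205–265) with its end plate on the left (world +y). The mat is at (321,246), the medium block at (407,220) and the short block at (406,302), carved side up. In the scene view the medium block's carved face points towards the camera's right. I'll enlarge the parts that matter.

```bash
python3 - <<'E'
from h import *
t=cv2.imread('pics/top0.png'); s=cv2.imread('pics/scene0.png')
C=np.zeros((600,800,3),np.uint8)
def put(im,x0,y0,w,h,k,X,Y):
    c=cv2.resize(im[y0:y0+h,x0:x0+w],None,fx=k,fy=k,interpolation=cv2.INTER_CUBIC)
    for i in range(0,w,10):
        cv2.line(c,(i*k,0),(i*k,4 if (x0+i)%50 else 12),(0,255,255),1)
    for i in range(0,h,10):
        cv2.line(c,(0,i*k),(4 if (y0+i)%50 else 12,i*k),(0,255,255),1)
    C[Y:Y+h*k,X:X+w*k]=c
put(t,140,200,140,70,4,0,0)
put(t,385,195,45,50,4,570,0)
put(s,310,290,150,125,2,0,290)
put(s,310,290,1,1,2,0,290)
put(t,375,285,60,40,4,310,290)
put(s,240,190,45,60,4,560,210)
put(s,295,190,55,40,4,310,455-5)
cv2.imwrite('pics/c1.png',C)
E
```

```text
Traceback (most recent call last):
ValueError: could not broadcast input array from shape (160,220,3) into shape (150,220,3)
```

```bash
python3 - <<'E'
from h import *
t=cv2.imread('pics/top0.png'); s=cv2.imread('pics/scene0.png')
C=np.zeros((600,800,3),np.uint8)
def put(im,x0,y0,w,h,k,X,Y):
    c=cv2.resize(im[y0:y0+h,x0:x0+w],None,fx=k,fy=k,interpolation=cv2.INTER_CUBIC)
    for i in range(0,w,10):
        cv2.line(c,(i*k,0),(i*k,4 if (x0+i)%50 else 12),(0,255,255),1)
    for i in range(0,h,10):
        cv2.line(c,(0,i*k),(4 if (y0+i)%50 else 12,i*k),(0,255,255),1)
    C[Y:Y+h*k,X:X+w*k]=c
put(t,140,200,140,70,4,0,0)
put(t,385,195,45,50,4,570,0)
put(s,310,290,150,125,2,0,290)
put(t,375,285,60,40,4,310,280)
put(s,240,190,45,60,4,560,210)
put(s,295,190,55,40,4,310,440)
cv2.imwrite('pics/c1.png',C)
E
```

```text
(no output)
```

View pics/c1.png

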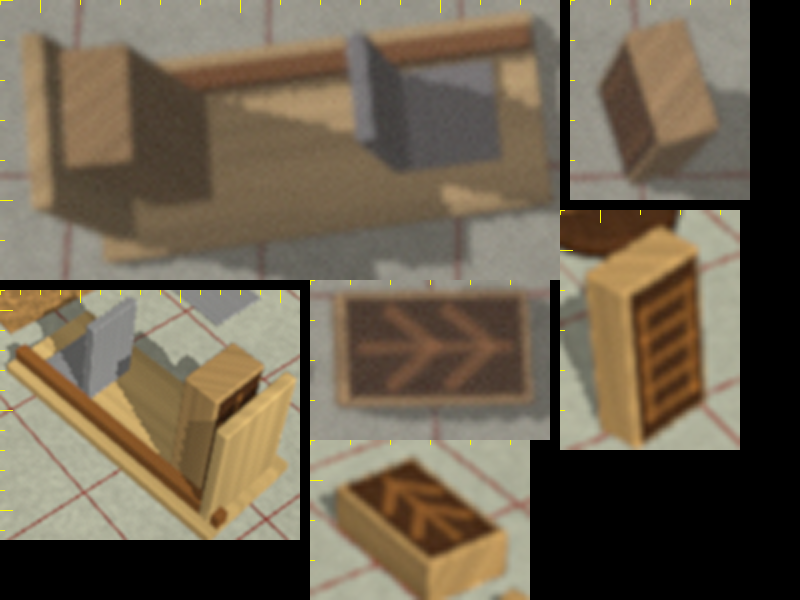

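```bash
cat >> h.py <<'E'
from scipy.optimize import least_squares
def fit(obs,p0,zfree=False):
    """obs: (view,pixel,local xyz). pose x,y,yaw(,z)"""
    L=np.array([o[2] for o in obs],float)
    def f(p):
        W=L@R.from_euler('z',p[2]).as_matrix().T+[p[0],p[1],p[3] if zfree else 0]
        return np.concatenate([proj(o[0],W[i])-o[1] for i,o in enumerate(obs)])
    s=least_squares(f,p0+([0] if zfree else []),loss='soft_l1'); return s.x,s.fun.reshape(-1,2)
E
python3 - <<'E'
from h import *
T,S='top0','scene0'
b=lambda L,t=.032:[(x,y,z) for x in(-.03,.03) for y in(-t/2,t/2) for z in (0,L)]
rack=[(T,(277,250),(-.087,-.23,.01)),(T,(273,203),(.023,-.23,.01)),(T,(166.2,265.5),(-.087,.02,.01)),
(S,(415,414),(.023,.02,.01)),(S,(315,329),(.023,-.23,.01)),(S,(453.5,379),(-.087,.02,.01)),
(S,(419,362.5),(.013,0,.125)),(T,(145.5,208.7),(.013,.012,.125)),(T,(151.2,209.5),(.013,0,.125)),(T,(148.7,252.5),(-.077,.012,.125)),(T,(153.2,251.2),(-.077,0,.125))]
def show(n,o,p0):
    for zf in (0,1):
        p,r=fit(o,p0,zf); print(n,p,'yaw deg',np.degrees(p[2])); 
    print(np.round(r,1).tolist())
show('rack',rack,[.57,.32,0])
x,y=.03,.016
# medium: carved +y local toward world +y roughly
m=[(T,(399.5,205),(x,y,.112)),(T,(414.5,200),(x,-y,.112)),(T,(422,227),(-x,-y,.112)),(T,(406.2,231.7),(-x,y,.112)),
(S,(247,206.2),(x,-y,.112)),(S,(265.7,194.5),(-x,-y,.112)),(S,(274.2,199.5),(-x,y,.112)),(S,(258,210.7),(x,y,.112)),(S,(259.2,249.2),(x,y,0)),(S,(275.5,237.5),(-x,y,0)),(S,(250.7,246.2),(x,-y,0))]
show('med',m,[.58,-.23,.2])
l=.05
s=[(T,(382.5,288),(x,l,.032)),(T,(429.5,288),(x,-l,.032)),(T,(429.5,315),(-x,-l,.032)),(T,(382,315.5),(-x,l,.032)),
(S,(301.7,202),(x,-l,.032)),(S,(321.2,194.5),(-x,-l,.032)),(S,(344,212.5),(-x,l,.032)),(S,(325,220),(x,l,.032)),(S,(324.5,229.5),(x,l,0)),(S,(302.5,211.2),(x,-l,0)),(S,(343.7,221.2),(-x,l,0))]
show('short',s,[.4,-.25,0])
t=[(T,(155.5,212.5),(x,y,.135)),(T,(172,211.2),(x,-y,.135)),(T,(173,240),(-x,-y,.135)),(T,(157,241.7),(-x,y,.135)),
(S,(403.5,334),(x,-y,.135)),(S,(426.5,317.5),(-x,-y,.135)),(S,(441.5,326),(-x,y,.135)),(S,(419,342.5),(x,y,.135))]
show('tall',t,[.57,.3,0])
print('mat',onz(T,(321.5,246.5),.002), onz(S,(323,279),.002))
print('med z', tri((T,(399.5,205)),(S,(258,210.7))), 'short',tri((T,(382.5,288)),(S,(325,220))))
E
```

```text
rack [0.5763 0.2954 0.1189] yaw deg 6.813444557185323
rack [ 0.5765  0.296   0.1167 -0.0062] yaw deg 6.68870698074735
[[0.5, 0.8], [-1.1, 0.1], [-0.1, 0.2], [-0.9, 1.8], [-1.1, 0.2], [0.7, -0.5], [-1.4, -0.5], [-0.5, 0.4], [-0.2, -1.2], [-0.8, 0.6], [0.7, 1.1]]
med [ 0.5657 -0.2191  0.2504] yaw deg 14.345966914234577
med [ 0.5654 -0.2207  0.2541 -0.003 ] yaw deg 14.55849638309585
[[-1.0, -1.2], [-0.6, -0.5], [1.1, 0.9], [1.3, 0.5], [-0.8, -0.4], [-0.1, -0.5], [1.6, -0.1], [-1.5, 0.7], [0.7, 1.6], [2.5, 0.8], [-0.5, -1.2]]
short [ 0.3994 -0.2164 -0.0142] yaw deg -0.8161905317194162
short [ 0.3998 -0.2157 -0.0141  0.002 ] yaw deg -0.8077128560570844
[[-0.9, -0.8], [0.0, -0.9], [1.2, 1.2], [0.2, 0.6], [-0.2, -1.5], [0.2, -1.6], [1.0, -0.1], [-0.4, 0.8], [-0.1, 2.0], [-0.9, -0.2], [0.8, 1.8]]
tall [0.5484 0.263  0.1106] yaw deg 6.334807904122746
tall [ 0.5483  0.2631  0.1101 -0.0016] yaw deg 6.306561711016937
[[-0.3, 0.2], [-0.7, -0.6], [0.3, 0.4], [0.0, 0.8], [-0.9, -0.3], [0.1, -2.4], [0.6, 0.2], [-0.9, 3.2]]
mat [ 0.525  -0.0403  0.002 ] [ 0.5291 -0.0347  0.002 ]
med z (array([ 0.5871, -0.1989,  0.1091]), array([0.0009, 0.0009])) short (array([ 0.4286, -0.1677,  0.0347]), array([0.0003, 0.0003]))
```

```bash
python3 -m jog '[[[0.04,0.025,0.02,0,0,7,0],[0.08,0.05,0.02,0,0,14,0],[0.115,0.07,0.02,0,0,21,0],[0.15,0.09,0.02,0,0,28,0],[0.185,0.11,0.02,0,0,35,0],[0.22,0.135,0.02,0,0,42,0],[0.25,0.155,0.02,0,0,49,0],[0.285,0.175,0.02,0,0,56,0],[0.315,0.195,0.02,0,0,63,0],[0.345,0.215,0.02,0,0,70,0]]]'
python3 -m jog '[[[0.035,0.02,0,0,0,7,0],[0.07,0.042,0,0,0,14,0],[0.07,0.042,0,0,0,17,0],[0.07,0.042,0,0,0,17,0],[0.07,0.042,0,0,0,17,0],[0.07,0.042,0,0,0,17,0]]]'
python3 - <<'E'
from h import *
o=bot.get_obs(); print(o['joint_pos'],R.from_quat(o['tool_rot']).as_matrix()); snap('wrist','w1'); print(load('w1'))
x,y=.03,.016
P=np.array([(a*x,b*y,.112) for a,b in((1,1),(1,-1),(-1,-1),(-1,1))])@R.from_euler('z',.2504).as_matrix().T+[.5657,-.2191,0]
print(proj('w1',P))
E
```

```text
clock: 0.93
eef_pos: [0.4977, -0.2597, 0.2587]
tool_rot: [0.719, 0.695, -0.0, -0.0]
ft_force: [-0.0, -1.1, -0.2]
grip_width: 0.085
clock: 1.43
eef_pos: [0.5651, -0.2202, 0.2591]
tool_rot: [0.613, 0.79, -0.0, -0.0]
ft_force: [-0.1, -0.4, 0.9]
grip_width: 0.0855
[-0.3714  0.4541  0.3621  1.4798 -0.0003  0.9473] [[-0.2494  0.9684 -0.0011]
 [ 0.9684  0.2494  0.0001]
 [ 0.0003 -0.001  -1.    ]]
(array([[419.2603,   0.    , 320.1809],
       [  0.    , 419.2603, 247.5404],
       [  0.    ,   0.    ,   1.    ]]), array([[ 0.9682,  0.2398,  0.0717,  0.5447],
       [ 0.2503, -0.9259, -0.2831, -0.1481],
       [-0.0015,  0.292 , -0.9564,  0.3941],
       [ 0.    ,  0.    ,  0.    ,  1.    ]]))
[[368.4566 208.3627]
 [366.8161 252.9319]
 [281.8692 252.684 ]
 [280.7415 208.1132]]
```

View pics/w1.png

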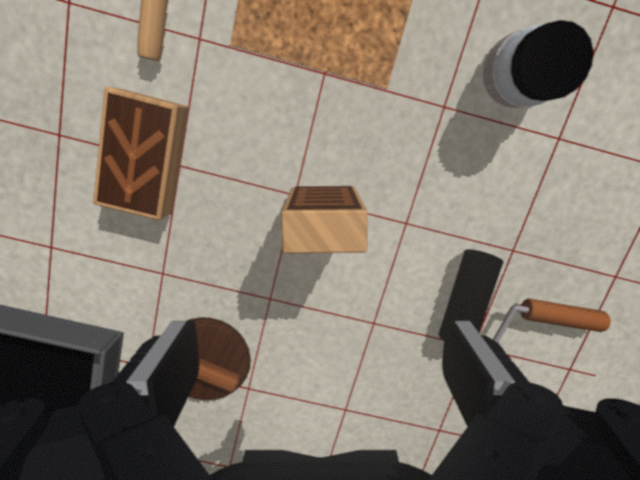

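The wrist view shows the medium block's top face with corners at about (284,210), (366,210), (367,252) and (284,252). That is within 2 px of the prediction, so the fit holds and I'll descend and grasp.

```bash
python3 -m jog '[[[0,0.001,-0.04,0,0,0,0],[0,0.001,-0.08,0,0,0,0],[0,0.001,-0.12,0,0,0,0],[0,0.001,-0.15,0,0,0,0],[0,0.001,-0.17,0,0,0,0],[0,0.001,-0.18,0,0,0,0],[0,0.001,-0.18,0,0,0,0],[0,0.001,-0.18,0,0,0,255],[0,0.001,-0.18,0,0,0,255],[0,0.001,-0.18,0,0,0,255]]]'
python3 -m jog '[[[0,0,0,0,0,0,255],[0,0,0,0,0,0,255],[0,0,0,0,0,0,255],[0,0,0,0,0,0,255],[0,0,0,0,0,0,255],[0,0,0,0,0,0,255]]]'
```

```text
clock: 2.32
eef_pos: [0.5679, -0.2196, 0.0823]
tool_rot: [0.612, 0.791, 0.001, 0.003]
ft_force: [0.4, -0.2, -0.9]
grip_width: 0.059
clock: 2.82
eef_pos: [0.5678, -0.2195, 0.082]
tool_rot: [0.612, 0.791, 0.001, 0.003]
ft_force: [-0.5, -0.7, 7.4]
grip_width: 0.0592
```

```bash
python3 -m jog '[[[0,0,0.02,0,0,0,255],[0,0,0.06,0,0,0,255],[0,0,0.10,0,0,0,255],[0,0.03,0.13,0,0,-1,255],[0,0.07,0.16,0,0,-2,255],[-0.002,0.11,0.18,0,0,-3,255],[-0.004,0.15,0.18,0,0,-4,255],[-0.006,0.19,0.18,0,0,-5,255],[-0.008,0.23,0.18,0,0,-6,255],[-0.01,0.27,0.18,0,0,-7.8,255]]]'
python3 -m jog '[[[0,0.04,0,0,0,0,255],[-0.002,0.08,0,0,0,0,255],[-0.002,0.12,0,0,0,0,255],[-0.002,0.15,0,0,0,0,255],[-0.002,0.15,0,0,0,0,255],[-0.002,0.15,0,0,0,0,255],[-0.002,0.15,0,0,0,0,255]]]'
python3 - <<'E'
from h import *
o=bot.get_obs(); print(o['eef_pos'],o['joint_pos'],R.from_quat(o['tool_rot']).as_matrix()); snap('wrist','w2')
r=R.from_euler('z',.117).as_matrix().T
print('rack',proj('w2',np.array([(.013,0,.125),(-.077,0,.125),(-.077,.012,.125),(.013,.012,.125),(0,0,.024)])@r+[.5765,.2957,0]))
x,y=.03,.016
print('tall',proj('w2',np.array([(a*x,b*y,.135) for a,b in((1,1),(1,-1),(-1,-1),(-1,1))])@R.from_euler('z',.11).as_matrix().T+[.5484,.263,0]))
E
```

```text
clock: 3.65
eef_pos: [0.5558, 0.0488, 0.2602]
tool_rot: [0.665, 0.747, 0.0, 0.0]
ft_force: [-0.1, 0.0, -1.6]
grip_width: 0.0592
clock: 4.23
eef_pos: [0.5539, 0.1968, 0.2593]
tool_rot: [0.664, 0.748, -0.0, 0.0]
ft_force: [0.4, -0.5, -1.2]
grip_width: 0.0593
[0.5539 0.1968 0.2593] [ 0.3417  0.4136  0.3005  1.4583 -0.0005  1.7936] [[-0.1186  0.9929 -0.0004]
 [ 0.9929  0.1186 -0.0007]
 [-0.0006 -0.0005 -1.    ]]
rack [[402.4448  82.9709]
 [252.2914  82.5452]
 [251.3832  60.791 ]
 [403.6678  61.2215]
 [364.0618  92.9358]]
tall [[379.3099 106.0048]
 [376.6242 161.5016]
 [277.9761 160.5169]
 [276.8955 104.9568]]
```

View pics/w2.png

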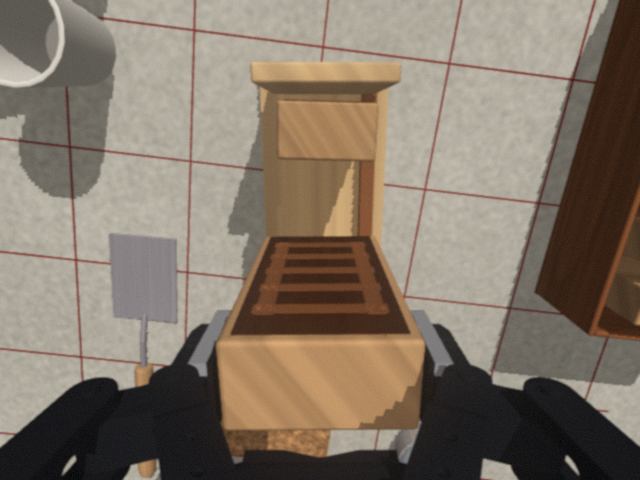

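Wrist view: the end plate's top edge runs (251–401, 62–82) as predicted. The tall block's top is at (279–378, 99–161), so it is nearly square with its back at about −0.046 in the rack frame. The held block is straight, so I'll lower it just behind the tall one.

```bash
python3 -m jog '[[[-0.003,0.026,-0.03,0,0,0,255],[-0.003,0.026,-0.07,0,0,0,255],[-0.003,0.026,-0.11,0,0,0,255],[-0.003,0.026,-0.14,0,0,0,255],[-0.003,0.026,-0.155,0,0,0,255],[-0.003,0.026,-0.155,0,0,0,255],[-0.003,0.026,-0.155,0,0,0,255]]]'
python3 -m jog '[[[0,0,-0.004,0,0,0,255],[0,0,-0.008,0,0,0,255],[0,0,-0.012,0,0,0,255],[0,0,-0.012,0,0,0,255],[0,0,-0.012,0,0,0,255]]]'
```

```text
clock: 4.87
eef_pos: [0.551, 0.2213, 0.1039]
tool_rot: [0.665, 0.747, -0.001, -0.0]
ft_force: [0.6, 0.5, -1.0]
grip_width: 0.0591
clock: 5.28
eef_pos: [0.5513, 0.223, 0.0927]
tool_rot: [0.664, 0.748, 0.0, 0.0]
ft_force: [-0.3, -0.1, -1.0]
grip_width: 0.059
```

```bash
python3 -m jog '[[[0,0,-0.001,0,0,0,255],[0,0,-0.001,0,0,0,255],[0,0,-0.001,0,0,0,255]]]'
python3 -m jog '[[[0.001,0,0,0,0,0,255],[0.002,0,0,0,0,0,255],[0.002,0,0,0,0,0,255],[0.002,0,0,0,0,0,255]]]'
```

```text
clock: 5.53
eef_pos: [0.5516, 0.2232, 0.092]
tool_rot: [0.664, 0.748, 0.001, 0.0]
ft_force: [-1.8, 0.7, 1.4]
grip_width: 0.0596
clock: 5.87
eef_pos: [0.553, 0.2232, 0.092]
tool_rot: [0.664, 0.748, 0.0, -0.0]
ft_force: [-3.5, 0.1, 5.7]
grip_width: 0.0593
```

```bash
python3 -m jog '[[[0,0,0,0,0,0,0],[0,0,0,0,0,0,0],[0,0,0,0,0,0,0],[0,0,0,0,0,0,0],[0,0,0.03,0,0,0,0],[0,0,0.07,0,0,0,0],[0,0,0.11,0,0,0,0],[0,0,0.15,0,0,0,0],[0,0,0.17,0,0,0,0],[0,0,0.17,0,0,0,0]]]'
python3 - <<'E'
from h import *
snap('wrist','w3')
o=bot.get_obs(); A=R.from_quat(o['tool_rot']); ya=np.degrees(np.arctan2(*A.as_matrix()[[1,0],1])); print(o['eef_pos'],ya,A.as_matrix())
x,l=.03,.05
s=[('w1',(180,105),(x,l,.032)),('w1',(165,218),(x,-l,.032)),('w1',(95,203),(-x,-l,.032)),('w1',(105,88),(-x,l,.032))]
p,r=fit(s,[.4,-.21,0]); print('short',p,np.round(r,1).tolist())
yaw=-.8
for th in (38,):
    B=R.from_euler('z',np.radians(yaw))*R.from_euler('x',np.radians(th))*R.from_euler('z',np.radians(-yaw))*R.from_euler('z',np.radians(yaw-ya))
    print(th,'rotvec',np.degrees(B.as_rotvec()), (B*A).as_matrix())
E
```

```text
clock: 6.7
eef_pos: [0.556, 0.224, 0.2681]
tool_rot: [0.664, 0.748, 0.005, 0.003]
ft_force: [-0.2, 1.2, 0.2]
grip_width: 0.0855
[0.5549 0.2236 0.2648] 6.774725581573443 [[-0.118   0.993   0.0068]
 [ 0.993   0.118   0.0027]
 [ 0.0019  0.0071 -1.    ]]
short [ 0.4006 -0.2159  0.0167] [[-0.5, -0.8], [-1.1, 2.1], [0.6, 1.5], [0.7, -2.1]]
38 rotvec [37.9752  1.9818 -7.2949] [[ 0.011   0.9998  0.0157]
 [ 0.7868 -0.0183  0.6169]
 [ 0.6171  0.0056 -0.7869]]
```

View pics/w3.png

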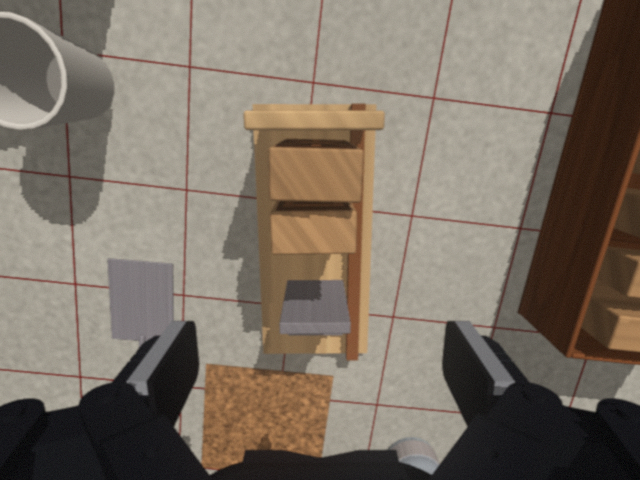

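Wrist view: the medium block stands at (272–356, 205–253), square behind the tall one (271–361, 145–200) with a small gap. Next is the short block.

```bash
python3 -m jog '[[[-0.01,-0.035,0,0,0,-1,0],[-0.025,-0.075,0,4,0,-2,0],[-0.04,-0.113,0,8,0.4,-3,0],[-0.053,-0.15,0,12,0.6,-3.5,0],[-0.067,-0.19,0,16,0.8,-4,0],[-0.08,-0.228,0,20,1,-5,0],[-0.094,-0.267,0,24,1.3,-5.5,0],[-0.107,-0.305,-0.02,28,1.5,-6,0],[-0.12,-0.342,-0.03,33,1.8,-7,0],[-0.133,-0.378,-0.04,38,2,-7.3,0]]]'
python3 -m jog '[[[-0.012,-0.035,-0.015,0,0,0,0],[-0.021,-0.059,-0.04,0,0,0,0],[-0.021,-0.059,-0.07,0,0,0,0],[-0.021,-0.059,-0.07,0,0,0,0],[-0.021,-0.059,-0.07,0,0,0,0]]]'
python3 - <<'E'
from h import *
o=bot.get_obs(); print(o['eef_pos'],o['joint_pos'],R.from_quat(o['tool_rot']).as_matrix())
E
```

```text
clock: 7.58
eef_pos: [0.4188, -0.1561, 0.2203]
tool_rot: [0.673, 0.663, 0.234, -0.23]
ft_force: [0.8, 0.4, 0.8]
grip_width: 0.0853
clock: 8.0
eef_pos: [0.3976, -0.2127, 0.1495]
tool_rot: [0.673, 0.662, 0.232, -0.232]
ft_force: [0.4, -0.1, 1.6]
grip_width: 0.0854
[ 0.3976 -0.2127  0.1495] [-0.7853  0.5677  0.0503  1.5597  0.4581  0.6819] [[ 0.015   0.9999  0.005 ]
 [ 0.7842 -0.0149  0.6203]
 [ 0.6203 -0.0054 -0.7844]]
```

```bash
python3 -m jog '[[[0.002,-0.001,-0.04,0,0,0,0],[0.002,-0.001,-0.08,0,0,0,0],[0.002,-0.001,-0.105,0,0,0,0],[0.002,-0.001,-0.12,0,0,0,0],[0.002,-0.001,-0.12,0,0,0,0],[0.002,-0.001,-0.12,0,0,0,0]]]'
python3 -m jog '[[[0,0,-0.005,0,0,0,0],[0,0,-0.009,0,0,0,0],[0,0,-0.009,0,0,0,0],[0,0,-0.009,0,0,0,0],[0,0,-0.009,0,0,0,255],[0,0,-0.009,0,0,0,255],[0,0,-0.009,0,0,0,255],[0,0,-0.009,0,0,0,255],[0,0,-0.009,0,0,0,255],[0,0,-0.009,0,0,0,255]]]'
```

```text
clock: 8.5
eef_pos: [0.4018, -0.214, 0.0325]
tool_rot: [0.672, 0.664, 0.232, -0.229]
ft_force: [0.1, -0.3, 0.3]
grip_width: 0.0853
clock: 9.33
eef_pos: [0.4015, -0.2155, 0.023]
tool_rot: [0.673, 0.664, 0.232, -0.228]
ft_force: [-0.3, -1.4, 5.1]
grip_width: 0.0588
```

```bash
python3 -m jog '[[[0,0,0.02,0,0,0,255],[0,0,0.06,0,0,0,255],[0.01,0.01,0.10,-7,0,0,255],[0.02,0.02,0.13,-14,0,0,255],[0.035,0.04,0.15,-21,0,0,255],[0.05,0.06,0.17,-28,0,0,255],[0.06,0.08,0.18,-35,0,0,255],[0.07,0.1,0.18,-42,0,0,255],[0.08,0.12,0.18,-49,0,0,255],[0.09,0.135,0.18,-56,0,0,255]]]'
python3 -m jog '[[[0.01,0.01,0,-7,0,0,255],[0.018,0.012,0,-14,0,0,255],[0.018,0.012,0,-21,0,0,255],[0.018,0.012,0,-28,0,0,255],[0.018,0.012,0,-34,0,0,255],[0.018,0.012,0,-34,0,0,255],[0.018,0.012,0,-34,0,0,255]]]'
python3 - <<'E'
from h import *
o=bot.get_obs(); print(o['eef_pos'],o['joint_pos'],R.from_quat(o['tool_rot']).as_matrix()); snap('scene','s4')
im=cv2.imread('pics/s4.png')[130:380,180:480]; cv2.imwrite('pics/s4c.png',cv2.resize(im,None,fx=2.4,fy=2.4))
E
```

```text
clock: 10.17
eef_pos: [0.4918, -0.0784, 0.204]
tool_rot: [0.701, 0.695, -0.107, 0.118]
ft_force: [0.8, -0.0, -2.1]
grip_width: 0.0589
clock: 10.75
eef_pos: [0.5087, -0.0671, 0.2001]
tool_rot: [0.637, 0.635, -0.306, 0.312]
ft_force: [0.6, -0.3, -1.7]
grip_width: 0.059
[ 0.5087 -0.0671  0.2001] [ 0.3156  0.4903 -0.0629  1.3856 -0.8483  2.0566] [[ 0.0059  1.      0.0068]
 [ 0.6171  0.0017 -0.7869]
 [-0.7869  0.0088 -0.617 ]]
```

View pics/s4c.png

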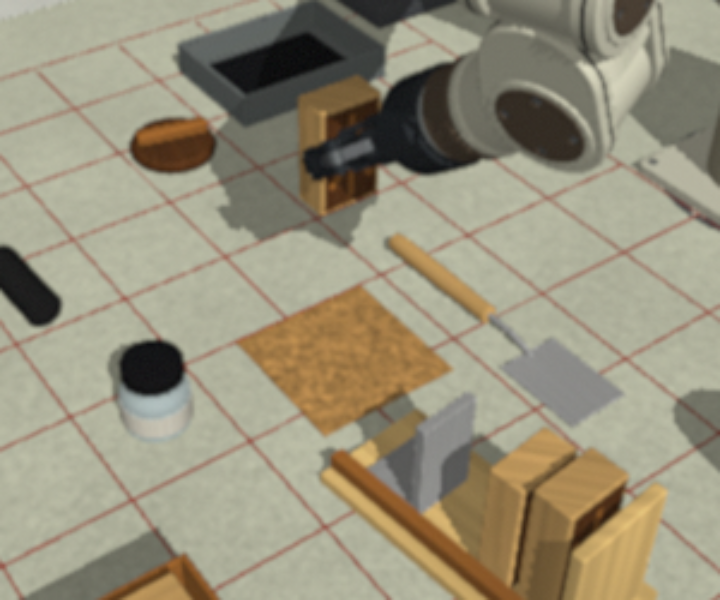

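The block is upright in the hand with its carved face to +y. I'll lower it onto the mat, which is clear.

```bash
python3 -m jog '[[[0,0,-0.04,0,0,0,255],[0,0,-0.08,0,0,0,255],[0,0,-0.115,0,0,0,255],[0,0,-0.135,0,0,0,255],[0,0,-0.141,0,0,0,255],[0,0,-0.144,0,0,0,255],[0,0,-0.144,0,0,0,255],[0,0,-0.144,0,0,0,255]]]'
python3 -m jog '[[[0,0,-0.002,0,0,0,255],[0,0,-0.004,0,0,0,255],[0,0,-0.004,0,0,0,255],[0,0,-0.004,0,0,0,255]]]'
```

```text
clock: 11.47
eef_pos: [0.5106, -0.0682, 0.0603]
tool_rot: [0.639, 0.633, -0.304, 0.315]
ft_force: [-0.0, 0.1, -1.1]
grip_width: 0.0586
clock: 11.8
eef_pos: [0.5094, -0.0679, 0.0546]
tool_rot: [0.638, 0.633, -0.305, 0.314]
ft_force: [0.2, 0.3, -1.4]
grip_width: 0.0589
```

```bash
python3 -m jog '[[[0,0,-0.001,0,0,0,255],[0,0,-0.002,0,0,0,255],[0,0,-0.002,0,0,0,255],[0,0,-0.002,0,0,0,255]]]'
python3 -m jog '[[[0,0,-0.001,0,0,0,255],[0,0,-0.002,0,0,0,255],[0,0,-0.002,0,0,0,255],[0,0,-0.002,0,0,0,255]]]'
```

```text
clock: 12.13
eef_pos: [0.5091, -0.068, 0.0522]
tool_rot: [0.638, 0.633, -0.306, 0.314]
ft_force: [0.6, -0.2, -1.4]
grip_width: 0.0585
clock: 12.47
eef_pos: [0.5094, -0.0681, 0.0517]
tool_rot: [0.637, 0.634, -0.306, 0.315]
ft_force: [-2.0, 2.8, 6.8]
grip_width: 0.0586
```

```bash
python3 -m jog '[[[0,0,0,0,0,0,0],[0,0,0,0,0,0,0],[0,0,0,0,0,0,0],[0,0,0,0,0,0,0],[0,0.016,0.012,0,0,0,0],[0,0.039,0.031,0,0,0,0],[0,0.063,0.05,0,0,0,0],[0,0.079,0.085,0,0,0,0],[0,0.079,0.12,7,0,0,0],[0,0.079,0.16,14,0,0,0]]]'
python3 -m jog '[[[0,-0.01,0.03,7,0,0,0],[0,-0.03,0.045,14,0,0,0],[0,-0.055,0.045,21,0,0,0],[0,-0.085,0.045,28,0,0,0],[0,-0.085,0.045,35,0,0,0],[0,-0.085,0.045,38,0,0,0],[0,-0.085,0.045,38,0,0,0],[0,-0.085,0.045,38,0,0,0]]]'
python3 - <<'E'
from h import *
o=bot.get_obs(); print(o['eef_pos'],o['joint_pos'],R.from_quat(o['tool_rot']).as_matrix()); snap('wrist','w5')
x,y=.03,.016
print(proj('w5',np.array([(a*x,b*y,.102) for a,b in((1,1),(1,-1),(-1,-1),(-1,1))])+[.5095,-.075,0]))
E
```

```text
clock: 13.3
eef_pos: [0.5088, 0.0136, 0.2072]
tool_rot: [0.669, 0.669, -0.227, 0.231]
ft_force: [1.6, -0.1, -0.1]
grip_width: 0.0853
clock: 13.97
eef_pos: [0.5089, -0.0752, 0.255]
tool_rot: [0.712, 0.702, 0.002, 0.003]
ft_force: [0.1, 0.0, 0.2]
grip_width: 0.0852
[ 0.5089 -0.0752  0.255 ] [-0.1469  0.2571  0.0676  1.3736  0.0002  1.4375] [[ 0.0136  0.9999  0.0076]
 [ 0.9999 -0.0136 -0.0009]
 [-0.0008  0.0077 -1.    ]]
[[365.0268 205.8157]
 [364.1969 249.5901]
 [280.8648 250.7779]
 [279.0196 207.0139]]
```

View pics/w5.png

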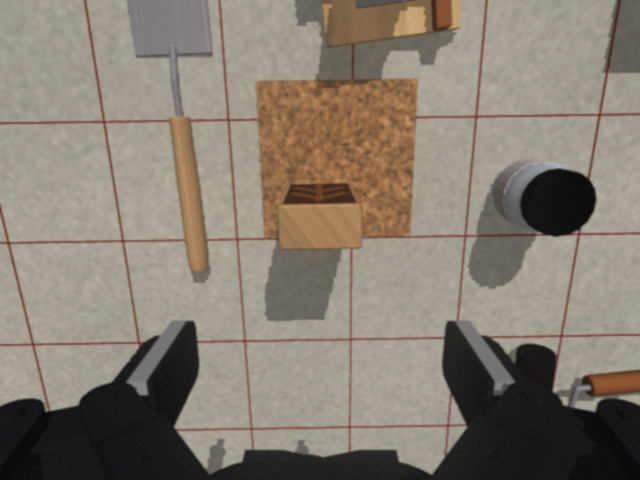

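The short block stands upright on the mat, top face at (279–361, 203–248) and within 2 mm of expected. I'll regrasp it from above.

```bash
python3 -m jog '[[[-0.001,0.002,-0.04,0,0,0,0],[-0.001,0.002,-0.08,0,0,0,0],[-0.001,0.002,-0.12,0,0,0,0],[-0.001,0.002,-0.15,0,0,0,0],[-0.001,0.002,-0.17,0,0,0,0],[-0.001,0.002,-0.18,0,0,0,0],[-0.001,0.002,-0.18,0,0,0,0],[-0.001,0.002,-0.18,0,0,0,0],[-0.001,0.002,-0.18,0,0,0,255],[-0.001,0.002,-0.18,0,0,0,255]]]'
python3 -m jog '[[[0,0,0,0,0,0,255],[0,0,0,0,0,0,255],[0,0,0,0,0,0,255],[0,0,0,0,0,0,255],[0,0,0,0,0,0,255],[0,0,0,0,0,0,255]]]'
```

```text
clock: 14.85
eef_pos: [0.5099, -0.072, 0.0772]
tool_rot: [0.711, 0.703, 0.004, 0.004]
ft_force: [0.7, 0.4, 0.4]
grip_width: 0.064
clock: 15.35
eef_pos: [0.51, -0.0722, 0.0775]
tool_rot: [0.711, 0.703, 0.005, 0.004]
ft_force: [0.6, 0.4, 7.1]
grip_width: 0.059
```

```bash
python3 -m jog '[[[0,0,0.03,0,0,0,255],[0,0,0.07,0,0,0,255],[0,0,0.11,0,0,0,255],[0,0.02,0.14,0,0,0,255],[0.01,0.055,0.16,0,0,1,255],[0.015,0.095,0.16,0,0,2,255],[0.022,0.133,0.16,0,0,3,255],[0.03,0.17,0.16,0,0,4,255],[0.037,0.21,0.16,0,0,5.5,255],[0.047,0.245,0.16,0,0,7.3,255]]]'
python3 -m jog '[[[0,0.013,0,0,0,0,255],[0,0.013,0,0,0,0,255],[0,0.013,0,0,0,0,255],[0,0.013,0,0,0,0,255]]]'
python3 - <<'E'
from h import *
o=bot.get_obs(); print(o['eef_pos'],R.from_quat(o['tool_rot']).as_matrix())
r=R.from_euler('z',-.117).as_matrix(); print('in rack',r@(o['eef_pos']-[.5765,.2957,0])); snap('wrist','w6')
E
```

```text
clock: 16.18
eef_pos: [0.5548, 0.1751, 0.2358]
tool_rot: [0.664, 0.748, 0.004, 0.003]
ft_force: [1.4, 0.4, -1.2]
grip_width: 0.0592
clock: 16.52
eef_pos: [0.5549, 0.1848, 0.2352]
tool_rot: [0.665, 0.747, 0.003, 0.003]
ft_force: [0.8, 0.0, -2.2]
grip_width: 0.0594
[0.5549 0.1848 0.2352] [[-0.115   0.9933  0.0076]
 [ 0.9934  0.115   0.0005]
 [-0.0003  0.0076 -1.    ]]
in rack [-0.0344 -0.1076  0.2352]
```

View pics/w6.png

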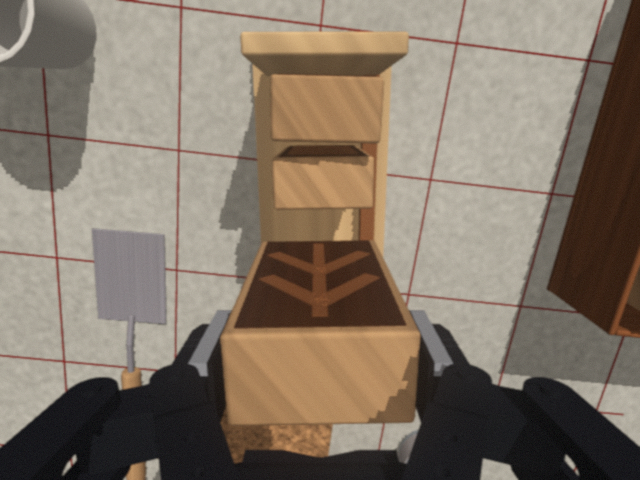

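The short block is held straight above its slot, carved side forward. The medium block's top is at (272–375, 157–208). I'll lower it now.

```bash
python3 -m jog '[[[0.001,0,-0.04,0,0,0,255],[0.001,0,-0.08,0,0,0,255],[0.001,0,-0.115,0,0,0,255],[0.001,0,-0.135,0,0,0,255],[0.001,0,-0.141,0,0,0,255],[0.001,0,-0.143,0,0,0,255],[0.001,0,-0.143,0,0,0,255],[0.001,0,-0.143,0,0,0,255]]]'
python3 -m jog '[[[0,0,-0.002,0,0,0,255],[0,0,-0.004,0,0,0,255],[0,0,-0.005,0,0,0,255],[0,0,-0.005,0,0,0,255],[0,0,-0.005,0,0,0,255]]]'
```

```text
clock: 17.23
eef_pos: [0.5579, 0.1859, 0.0946]
tool_rot: [0.665, 0.747, 0.005, 0.004]
ft_force: [0.7, -0.7, -1.2]
grip_width: 0.059
clock: 17.65
eef_pos: [0.5562, 0.186, 0.0875]
tool_rot: [0.665, 0.747, 0.003, 0.003]
ft_force: [-0.1, -0.8, -1.2]
grip_width: 0.059
```

```bash
python3 -m jog '[[[0,0,-0.001,0,0,0,255],[0,0,-0.002,0,0,0,255],[0,0,-0.0025,0,0,0,255],[0,0,-0.0025,0,0,0,255]]]'
python3 -m jog '[[[0.001,0,0,0,0,0,255],[0.0015,0,0,0,0,0,255],[0.0015,0,0,0,0,0,255]]]'
```

```text
clock: 17.98
eef_pos: [0.5563, 0.1861, 0.0855]
tool_rot: [0.665, 0.747, 0.004, 0.003]
ft_force: [-1.2, -0.9, 3.6]
grip_width: 0.0591
clock: 18.23
eef_pos: [0.5574, 0.1861, 0.0855]
tool_rot: [0.665, 0.747, 0.003, 0.002]
ft_force: [-3.0, 0.9, 5.0]
grip_width: 0.0592
```

```bash
python3 -m jog '[[[0,0,0,0,0,0,0],[0,0,0,0,0,0,0],[0,0,0,0,0,0,0],[0,0,0,0,0,0,0],[0,0,0.03,0,0,0,0],[0,0,0.07,0,0,0,0],[0,0,0.11,0,0,0,0],[0,0,0.14,0,0,0,0],[0.006,-0.04,0.14,0,0,0,255],[0.0115,-0.08,0.14,0,0,0,255]]]'
python3 -m jog '[[[0,-0.012,0,0,0,0,255],[0,-0.012,0,0,0,0,255],[0,-0.012,0,0,0,0,255],[0,-0.012,-0.03,0,0,0,255],[0,-0.012,-0.07,0,0,0,255],[0,-0.012,-0.11,0,0,0,255],[0,-0.012,-0.13,0,0,0,255],[0,-0.012,-0.14,0,0,0,255],[0,-0.012,-0.14,0,0,0,255],[0,-0.012,-0.14,0,0,0,255]]]'
python3 - <<'E'
from h import *
o=bot.get_obs(); print(o['eef_pos'],R.from_quat(o['tool_rot']).as_matrix())
r=R.from_euler('z',-.117).as_matrix(); print('in rack',r@(o['eef_pos']-[.5765,.2957,0])); snap('wrist','w7');snap('scene','s7')
im=cv2.imread('pics/w7.png')[60:360,170:450]; s=cv2.imread('pics/s7.png')[285:425,290:470]
c=np.zeros((560,800,3),np.uint8); a=cv2.resize(im,(392,420)); b=cv2.resize(s,(400,311)); c[:420,:392]=a; c[:311,400:]=b
cv2.imwrite('pics/m7.png',c)
E
```

```text
clock: 19.07
eef_pos: [0.5711, 0.1074, 0.228]
tool_rot: [0.663, 0.749, 0.006, 0.005]
ft_force: [0.9, -0.3, 0.7]
grip_width: 0.0638
clock: 19.9
eef_pos: [0.5696, 0.095, 0.0852]
tool_rot: [0.664, 0.747, 0.003, 0.003]
ft_force: [-0.1, 0.6, 1.3]
grip_width: 0.0003
[0.5696 0.095  0.0852] [[-0.1173  0.9931  0.0085]
 [ 0.9931  0.1173  0.0018]
 [ 0.0007  0.0086 -1.    ]]
in rack [-0.0303 -0.1985  0.0852]
```

View pics/m7.png

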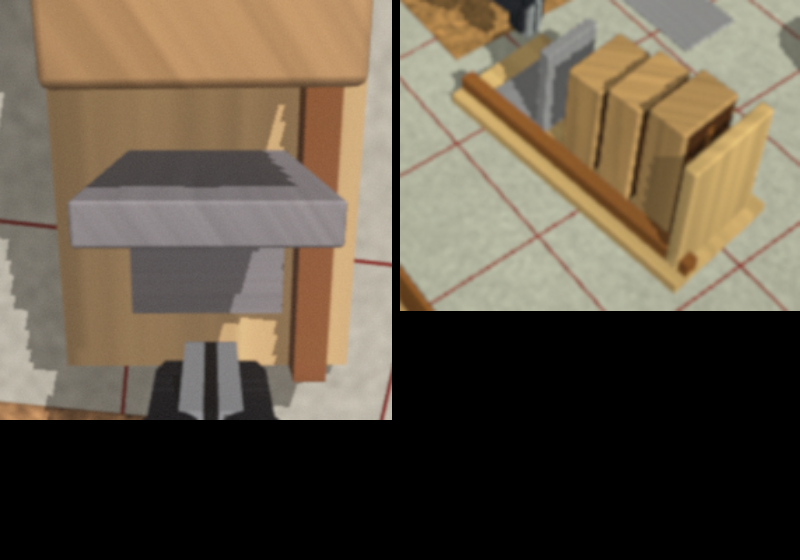

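All three stand in the rack in the right order, and the closed fingers are centred behind the bookend. I'll push gently.

```bash
python3 -m jog '[[[-0.001,0.01,0,0,0,0,255],[-0.002,0.018,0,0,0,0,255],[-0.003,0.024,0,0,0,0,255],[-0.003,0.028,0,0,0,0,255],[-0.004,0.032,0,0,0,0,255],[-0.004,0.036,0,0,0,0,255],[-0.005,0.04,0,0,0,0,255],[-0.005,0.044,0,0,0,0,255],[-0.006,0.048,0,0,0,0,255]]]'
python3 -m jog '[[[0,0.002,0,0,0,0,255],[0,0.004,0,0,0,0,255],[-0.001,0.006,0,0,0,0,255],[-0.001,0.008,0,0,0,0,255],[-0.001,0.01,0,0,0,0,255],[-0.001,0.012,0,0,0,0,255]]]'
```

```text
clock: 20.75
eef_pos: [0.5636, 0.142, 0.0848]
tool_rot: [0.665, 0.747, 0.003, 0.003]
ft_force: [1.6, -0.7, 0.1]
grip_width: -0.0
clock: 21.25
eef_pos: [0.5618, 0.1538, 0.0847]
tool_rot: [0.665, 0.747, 0.003, 0.002]
ft_force: [-0.9, -3.3, 0.8]
grip_width: -0.0004
```

```bash
python3 -m jog '[[[0,0.002,0,0,0,0,255],[0,0.004,0,0,0,0,255],[-0.001,0.006,0,0,0,0,255],[-0.001,0.008,0,0,0,0,255],[-0.001,0.01,0,0,0,0,255]]]'
python3 -m jog '[[[0,0.001,0,0,0,0,255],[0,0.002,0,0,0,0,255],[0,0.003,0,0,0,0,255],[0,0.004,0,0,0,0,255]]]'
```

```text
clock: 21.67
eef_pos: [0.5608, 0.1638, 0.0846]
tool_rot: [0.665, 0.747, 0.003, 0.003]
ft_force: [-0.7, -5.1, 0.1]
grip_width: 0.0
clock: 22.0
eef_pos: [0.5605, 0.1677, 0.0846]
tool_rot: [0.665, 0.747, 0.003, 0.002]
ft_force: [-2.2, -4.5, 0.6]
grip_width: 0.0
```

```bash
python3 -m jog '[[[0,0.001,0,0,0,0,255],[0,0.002,0,0,0,0,255],[0,0.003,0,0,0,0,255],[0,0.003,0,0,0,0,255]]]'
python3 -m jog '[[[0,0.001,0,0,0,0,255],[0,0.002,0,0,0,0,255],[0,0.002,0,0,0,0,255]]]'
```

```text
clock: 22.33
eef_pos: [0.5606, 0.1709, 0.0845]
tool_rot: [0.665, 0.747, 0.003, 0.002]
ft_force: [-2.0, -3.4, 0.5]
grip_width: -0.0
clock: 22.58
eef_pos: [0.5611, 0.1731, 0.0846]
tool_rot: [0.665, 0.747, 0.003, 0.002]
ft_force: [-0.8, -2.5, -1.7]
grip_width: -0.0003
```

```bash
python3 -m jog '[[[0,0.001,0,0,0,0,255],[0,0.002,0,0,0,0,255],[0,0.002,0,0,0,0,255]]]'
python3 -m jog '[[[0,0.001,0,0,0,0,255],[0,0.001,0,0,0,0,255]]]'
```

```text
clock: 22.83
eef_pos: [0.5611, 0.1739, 0.0847]
tool_rot: [0.665, 0.747, 0.002, 0.003]
ft_force: [-1.9, -6.7, -0.2]
grip_width: -0.0001
clock: 23.0
eef_pos: [0.5611, 0.1739, 0.0847]
tool_rot: [0.665, 0.747, 0.002, 0.004]
ft_force: [-0.6, -9.5, 0.6]
grip_width: 0.0001
```

```bash
python3 -m jog '[[[0,0.001,0,0,0,0,255],[0,0.0015,0,0,0,0,255],[0,0.0015,0,0,0,0,255]]]'
python3 - <<'E'
from h import *
snap('wrist','w8');snap('scene','s8');snap('top','t8')
im=cv2.imread('pics/w8.png')[0:330,170:450]; s=cv2.imread('pics/s8.png')[285:425,290:470]; t=cv2.imread('pics/top8.png' if 0 else 'pics/t8.png')[190:275,140:290]
c=np.zeros((600,800,3),np.uint8); c[:462,:392]=cv2.resize(im,(392,462)); c[:311,400:]=cv2.resize(s,(400,311)); c[320:547,400:]=cv2.resize(t,(400,227))
cv2.imwrite('pics/m8.png',c)
E
```

```text
clock: 23.25
eef_pos: [0.5611, 0.1739, 0.0847]
tool_rot: [0.666, 0.746, 0.001, 0.005]
ft_force: [-2.2, -12.6, 1.9]
grip_width: -0.0001
```

View pics/m8.png

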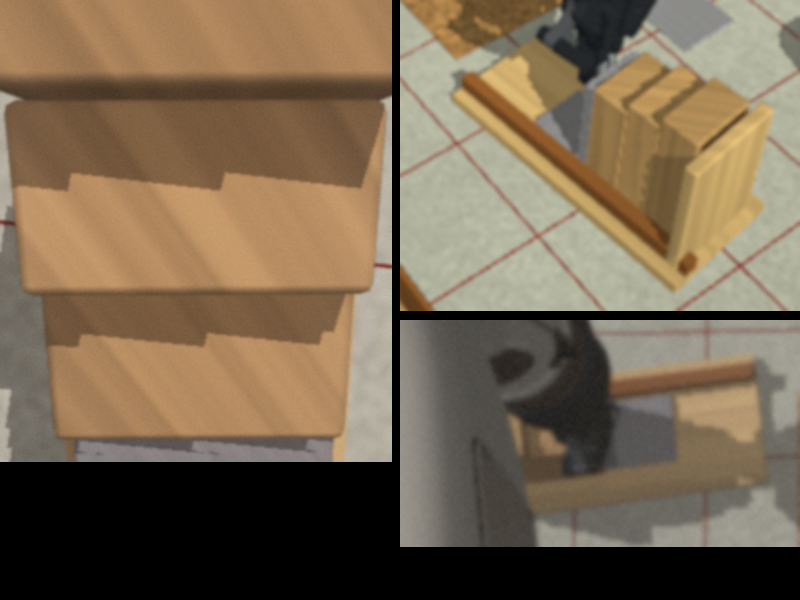

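The row is snug: the blocks touch with no gaps, and the force rose to 12.6 N without further motion. I'll back away and do a last check from above.

```bash
python3 -m jog '[[[0.001,-0.01,0,0,0,0,255],[0.003,-0.03,0,0,0,0,255],[0.003,-0.03,0.04,0,0,0,255],[0.003,-0.03,0.08,0,0,0,255],[0.003,-0.03,0.12,0,0,0,255],[0.003,-0.03,0.16,0,0,0,255],[0.001,0.01,0.18,0,0,0,255],[-0.004,0.025,0.18,0,0,0,255],[-0.004,0.025,0.18,0,0,0,255],[-0.004,0.025,0.18,0,0,0,255]]]'
python3 - <<'E'
from h import *
o=bot.get_obs(); print(o['eef_pos'],o['clock']); snap('wrist','w9');snap('scene','s9')
im=cv2.imread('pics/w9.png')[60:380,190:440]; s=cv2.imread('pics/s9.png')[285:425,290:470]
c=np.zeros((600,800,3),np.uint8); c[:600,:469]=cv2.resize(im,(469,600),interpolation=cv2.INTER_CUBIC); c[:257,470:]=cv2.resize(s,(330,257))
cv2.imwrite('pics/m9.png',c)
E
```

```text
clock: 24.23
eef_pos: [0.5577, 0.2044, 0.2656]
tool_rot: [0.664, 0.748, 0.005, 0.003]
ft_force: [-0.6, -0.2, -0.2]
grip_width: -0.0001
[0.5577 0.2044 0.2656] 24.2333
```

View pics/m9.png

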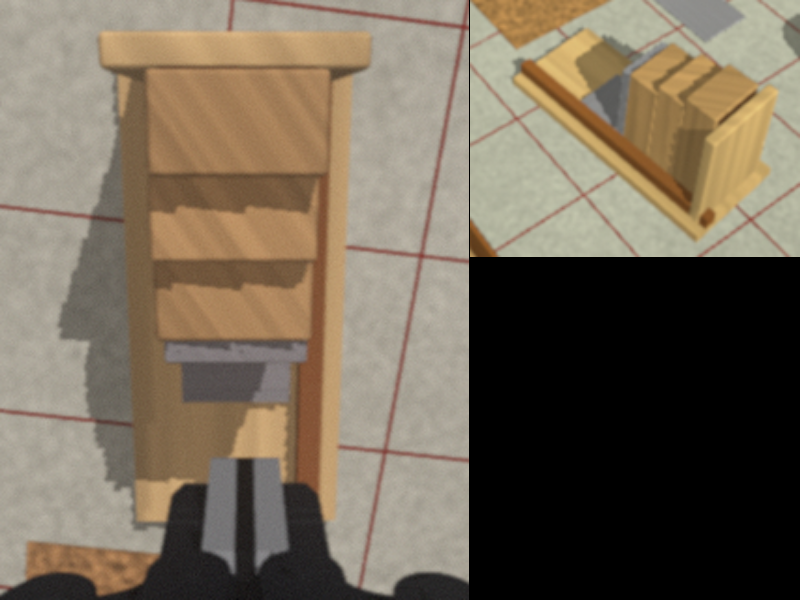

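```bash
python3 - <<'E'
from h import *
q=lambda x,y:(190+x/1.876,60+y/1.875)
p,r=fit([('w9',q(102,33),(-.077,.012,.125)),('w9',q(370,33),(.013,.012,.125)),('w9',q(365,66),(.013,0,.125)),('w9',q(105,66),(-.077,0,.125)),('w9',q(137,521),(-.087,-.23,.01)),('w9',q(333,521),(.023,-.23,.01))],[.5765,.2957,.117])
print(p,np.round(r,1).tolist())
for rk in (p,np.array([.5765,.2957,.117])):
  Ri=R.from_euler('z',-rk[2]).as_matrix()
  g=lambda a,z:(Ri@(onz('w9',q(*a),z)-[rk[0],rk[1],0]))
  for n,z,pts in (('tall',.135,[(150,173),(328,173),(328,70),(148,70)]),('med',.122,[(152,260),(317,260)]),('short',.110,[(157,340),(311,340)]),('bookend',.105,[(165,362),(307,362),(167,343),(307,343)])):
    a=np.array([g(t,z) for t in pts])[:,:2]; print(n,(a*1000).round(1).tolist(),'mid x',a[:2,0].mean().round(4))
E
```

```text
[0.5757 0.2951 0.1159] [[-2.4, -1.3], [1.8, -0.5], [3.5, 2.6], [-3.1, 2.0], [-0.5, -0.3], [0.6, -0.5]]
tall [[-60.2, -32.6], [-1.4, -32.4], [-2.5, -0.3], [-59.9, -0.5]] mid x -0.0308
med [[-61.8, -63.9], [-2.8, -63.8]] mid x -0.0323
short [[-62.1, -97.1], [-2.9, -97.1]] mid x -0.0325
bookend [[-59.8, -107.6], [-3.7, -107.5], [-58.8, -99.8], [-3.9, -99.7]] mid x -0.0317
tall [[-61.1, -33.0], [-2.3, -32.9], [-3.4, -0.8], [-60.7, -1.0]] mid x -0.0317
med [[-62.7, -64.4], [-3.7, -64.3]] mid x -0.0332
short [[-63.1, -97.6], [-3.9, -97.6]] mid x -0.0335
bookend [[-60.7, -108.0], [-4.7, -108.1], [-59.7, -100.2], [-4.9, -100.2]] mid x -0.0327
```

```bash
python3 -c "
from workcell import bot
print(bot.job_done())"
```

```text
the job is handed in; nothing more can be done
None
```

I put the medium and short blocks in the rack beside the tall one, slid the bookend up until the row was snug, and handed the job in. `job_done` gives no verdict, so what follows rests on my own checks.

**What I did:** I gripped the medium block from above and set it behind the tall one. I picked up the flat short block with a leaning hand and stood it upright on the mat. I then took it again from above, set it in third place, and pushed the bookend with the closed fingers.

**Last checks, from the wrist camera in the rack frame:**

| Item | Measured | Required |
|---|---|---|
| Tall block, centre x | about −31 mm | −37 to −27.5 mm |
| Medium block, centre x | about −33 mm | −37 to −27.5 mm |
| Short block, centre x | about −33 mm | −37 to −27.5 mm |
| Tall block, carved face y | about −0.5 mm | −7 to +4 mm |
| Medium block, carved face y | about −33 mm (taken from the back of the tall block) | −41 to −30 mm |
| Short block, carved face y | about −64 mm (taken from the back of the medium block) | −72 to −61 mm |
| Bookend joint | about 0.052 m (from the back of the short block) | over 0.049 m |

- **Row:** all blocks looked square and upright with no visible gaps.
- **Force:** the last wrist-force reading while pushing was about 13 N, against the 45 N limit on the end plate. The plate force itself I could not measure.
- **Time:** about 24 s of the 72 s.
- **Bystanders:** no move was planned near them and I saw no contact, but I did not re-measure their positions at the end.

The readings agree to about 1–2 mm. In the last rack fit the end-plate corners were off by up to about 4 px. The bookend's front face read about 2 mm behind the back of the short block, which would put its joint at about 0.050 m. I put that down to blurred edges, because the bookend had stopped moving while the force rose.

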